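# Amber glass plate onto the strain viewer, held by its edges

### The job

Pick up the amber glass plate by its edges, without touching its polished top face, and set it face up on the two black rests of the blue strain viewer, centred and lengthwise across both rests. Lower it onto the rests rather than dropping it, let go, and leave the green glass plate and the white ceramic plate where they are.

Things in the scene. Friction and masses are not known exactly. Their poses are not given: they have to be found in the camera images.
- amber_plate: Amber (orange-brown) glass plate to move: 90 (x) x 56 (y) x 8 mm (z up), about 100 g; paler rim, a step 3 mm wide, 6.5 mm high. Origin: centre of underside, 24 mm above the bench. Grip the long edges, 56 mm apart. It lies on a fixed grey setter: two bars 24 mm high, 20 mm along x, 50 mm along y, centred 34 mm either side of the middle; the setter is narrower than the plate, so the long edges are free.
- amber_face: The polished top face of the amber plate, which no part of the robot may touch: 84 x 50 mm, raised 1.5 mm above the rim and one piece with the plate. Origin: centre of the face, 8 mm above the plate's underside; axes as the plate's.
- green_plate: Green glass plate, same shape, axes and origin as the amber one, on a setter of its own. To be left alone.
- white_plate: Opaque white ceramic plate, same shape, axes and origin as the amber one, on a setter of its own. To be left alone.
- viewer_seat (a point): Where the plate's underside goes: midway between the tops of two black rests, 64 mm above the bench. x runs across both rests: lay the plate's length along it, either way round; z up. The viewer is a fixed blue box 150 (x) x 120 (y) x 40 mm with a white window on top; each rest stands 24 mm above it, 20 mm along x, 50 mm along y, centred 34 mm from this point.
There are look-alikes about, which are no part of the job. There is more than one size of the amber_plate; the one meant has the size given above.

How it is judged (in metres and radians):
On the way:
1. the amber plate is held by the fingers and lifted at least 20 mm off its setter (height (world z) of amber_plate above 0.044 m and contact force between the fingers and amber_plate above 0.5 N), for 0.2 s.
At the end, for the whole second after the job is handed in: The amber plate lies still, face up and level (4.5 degrees) on both rests, centred within 15 mm, its underside within 5 mm of their tops, its length within 11 degrees of the line across the rests; the green and white plates are within 15 mm of where they began (horizontal distance between amber_plate and viewer_seat below 0.015 m and angle between the x axis of amber_plate and the x axis of viewer_seat, either way round below 0.2 rad and z of amber_plate in the frame of viewer_seat between -0.005 and 0.005 m and angle between amber_plate's own z axis and vertical below 0.08 rad and linear speed of amber_plate below 0.02 m/s and distance of each of green_plate, white_plate from where it was at the start of the episode below 0.015 m); the robot touches nothing.
It fails at once if the robot touches the polished top face of the amber plate (contact force between any of the fingers, the arm and amber_face above 0.3 N).
It fails at once if the amber plate is dropped: it falls freely for more than about 18 mm (faster than 0.6 m/s out of the fingers) (contact force between the fingers and amber_plate below 0.05 N and linear speed of amber_plate above 0.6 m/s).
It fails at once if the green or the white plate is pushed or carried more than 15 mm (distance of any of green_plate, white_plate from where it was at the start of the episode above 0.015 m).
It also fails if it takes over 38 s, if anything falls off the work surface, if the arm or the gripper's body presses on something with over 40 N, if the wrist force passes 120 N, or if a joint passes its speed limit or range.

### The arm

A 6-joint arm with a two-finger parallel gripper is mounted at the origin on the work surface. World frame = base frame: x ahead of the robot, y to its left, z up, the work surface at z = 0. Lengths are in m, angles in degrees, forces in N, time in s.
With the tool pointing down it reaches from about 0.275 to 0.975 m from the base axis. Payload 8.4 kg.
Tool frame: the origin (TCP) lies where the fingers leave the gripper's body, on its centre line; the fingertips stand 88 mm ahead of it and the grasp point (between the pads) lies 69 mm ahead of it; z points along the fingers, y is the line along which they close (so a half turn about z gives the same grasp; the last joint's range is limited). The gripper opens to 92 mm and grips with 3 to 60 N. Pads are 20 mm wide; open, the fingers measure 128 mm over their backs; the gripper's body (75 mm by 189 mm) begins 69 mm behind the grasp point.
Start: joints at [-64.767, 20.225, 93.587, -0, 66.188, -0.138], TCP at [0.268, -0.565, 0.303] pointing down, gripper open.
Joint ranges: [-150.9, 150.9], [-52.94, 120.26], [3.33, 152.33], [-74.26, 254.26], [0, 154.13], [-172.89, 172.89]. Speed limits (degrees/s): [127.2, 127.2, 159.86, 180, 180, 180].

### API

Orientations are given as [roll, pitch, yaw] about the fixed x, y, z axes, in that order (R = Rz(yaw) Ry(pitch) Rx(roll)).
In Python, from plant import ctrl, snapshot, get_calibration, finder gives the robot as it stands.
- The arm moves only by the tool arm_command, never from a script. Its argument "plan" is a list of rows, each an object of numbers: "tx", "ty", "tz": the shift along the tool's x, y, z in mm; "turn": the turn about the tool's z in degrees. A call has 1 to 8 rows; each row shifts and turns the commanded pose from where the row before left it, along the tool's axes as they then stand; what a row does not reach is not made up. A row lasts 1/8 s, in which the tool goes at most 62.5 mm and 10.7 degrees, less where a joint would pass 70% of its speed; a pose out of reach is approached as far as the arm can. A call with a gripper value outside its range is refused whole. "fingers" is the finger opening in mm, from 0 to 91.9, set as the call begins (left out, the last holds). The fingers move at their own pace and stop on an object; "newtons" is the grip in N (left out, the last holds). Time passes only in rows, so rows that do not move let the fingers close. It gives the time, the measured TCP pose, the force, the opening and the grip force at its end, in the units of the state.
- ctrl.state(): the state, without advancing time (a new reading comes with each control period).
- snapshot(name): name is "side" or "top"; returns (picture, depth): 480x640x3 uint8, red, green, blue; 480x640 float32, m along the optical axis (not along the pixel's ray), 0 where there is no reading.
- get_calibration(name): a dict with "camera_matrix" (3x3 intrinsics, pixels), "k1" (the pictures are not rectified: a ray, as slopes to the right and down, at radius r is drawn at 1 + k1 r^2 times it, then the intrinsics apply), "origin" and "attitude" of the camera in the world. Camera axes: x right, y up, looking along -z (the intrinsics and any distortion apply to the point x, -y, -z); pixel columns grow to the right and rows downward; lengths in m; the calibration is good to about 2 mm. A picture is of the moment at which its call begins. get_calibration takes no time and is no camera call.
- ctrl.finish_job(): hands the job in; it is judged then, once.
Trained networks look in the newest picture that a camera, given by its name, has taken for a name from the list of things; names that differ only in an ending like _2 or _b are one class to them, and where a whole thing is asked for, a point or a joint stands for the part that bears it (a point fixed in the world has none). Each returns a list of dicts, best first, with "score" (0 to 1); they miss things now and then, are a little off and sometimes report something else, mostly with a low value. They report only what shows in the picture. A call takes as long as a camera call. They do not tell look-alikes from the thing itself.
- finder.trace(query, camera): "region" (480x640 bool, what is visible of it) and "box" ([centre column, centre row, width, height] in pixels, round what is visible of it).
The state is a dict: "time_s": time; "qpos": joint angles; "dq": joint speeds; "tau": joint torques, N m; "ee_pos": TCP position; "ee_rot": TCP orientation; "ft_force": force on the tool from outside, world axes, zero at the start; "ft_torque": the same for the moment, N m; "opening": finger opening in m; "grip_force": force on a finger pad.
Only numpy, scipy, OpenCV 4.12 (cv2) and the standard library are available. Lean on these libraries where they do the work, as an engineer would, in place of code of your own. Each camera call takes 0.05 s, during which the arm holds its last target. There are 200 camera calls.

## Working session

There is one attempt and no reset: what is moved stays moved. The work goes in short steps, Python scripts to look and compute and a tool call to move; the robot and the scene stay as the last step left them, time stands still between calls to the robot, and variables do not carry over. Pictures are saved under pics/ and viewed, at most 10 in all, crops included, and the job is handed in when it is done.

Besides the shell and the picture viewer there is one more tool, called after "Call:" in YAML: its name, and indented under it one key for each argument. arm_command: Moves the arm, as the interface text tells. Its arguments: {"type":"object","properties":{"plan":{"type":"array"},"fingers":{"type":"number"},"newtons":{"type":"number"}},"required":["plan"]}

```bash
mkdir -p pics; ls
cat > h.py <<'E'
from plant import ctrl, snapshot, get_calibration, finder
import numpy as np, cv2
from scipy.spatial.transform import Rotation as R
def save(n,im): cv2.imwrite('pics/'+n,cv2.cvtColor(im,cv2.COLOR_RGB2BGR))
E
python3 - <<'E'
from h import *
for c in ('side','top'):
    k=get_calibration(c); print(c,k)
    im,d=snapshot(c); save(c+'0.png',im); np.savez(c+'0.npz',im=im,d=d)
print({k:np.round(v,3) for k,v in ctrl.state().items()})
E
```

```text
pics
side {'camera_matrix': array([[598.28324879,   0.        , 317.58855723],
       [  0.        , 598.28324879, 240.85631934],
       [  0.        ,   0.        ,   1.        ]]), 'k1': -0.14001965741223607, 'origin': array([0.29022637, 0.87156477, 0.71257464]), 'attitude': array([  55.16575159,    0.19992754, -163.49600097])}
top {'camera_matrix': array([[591.97689182,   0.        , 313.42790303],
       [  0.        , 591.97689182, 240.11813432],
       [  0.        ,   0.        ,   1.        ]]), 'k1': 0.026176485268219432, 'origin': array([ 0.38768713, -0.0118518 ,  0.99302687]), 'attitude': array([  9.92813048,  -1.08189217, -89.51196116])}
{'time_s': np.float64(0.1), 'qpos': array([-64.767,  20.258,  93.625,   0.   ,  66.188,  -0.136]), 'dq': array([-0.002, -0.077, -0.264, -0.065, -0.007, -0.076]), 'tau': array([ 0.0000e+00, -5.9490e+01, -3.3493e+01,  7.0000e-02,  1.8000e-02,
       -0.0000e+00]), 'ee_pos': array([ 0.268, -0.564,  0.302]), 'ee_rot': array([-179.928,   -0.   ,   25.369]), 'ft_force': array([0.75 , 0.334, 0.881]), 'ft_torque': array([ 0.03 , -0.045,  0.021]), 'grip_force': np.float64(0.0), 'opening': np.float64(0.092)}
```

View pics/top0.png

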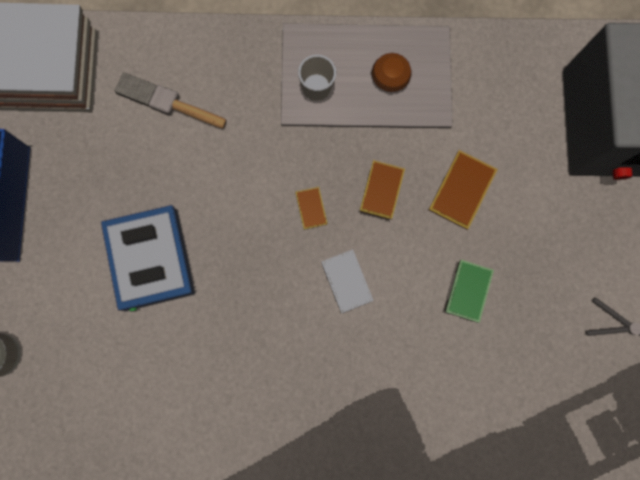

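View pics/side0.png

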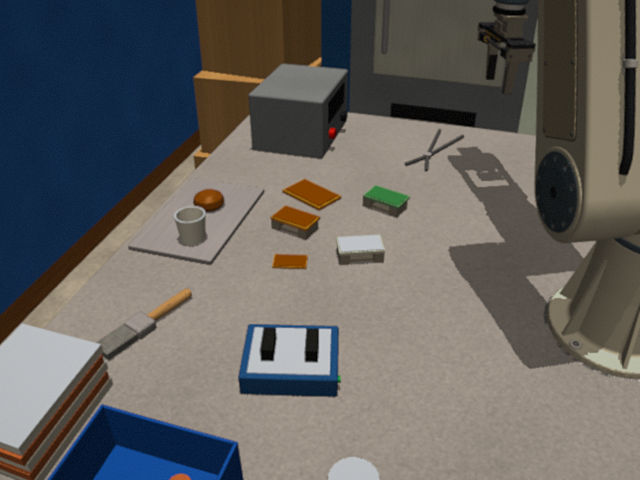

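Seen in the top view: three amber candidates, a small flat one at (312,208), a medium one on a setter at (382,190), and a large flat one at (463,190). White is at (347,281), green at (469,291), and the viewer at (147,256) with rests at (139,234) and (147,275). In the side view, the medium plate at (296,218) stands on a setter. By size and setter it is the one meant. I'll check it in a close crop and measure.

```bash
cat >> h.py <<'E'
def cam(c):
    k=get_calibration(c); return k['camera_matrix'],np.array([k['k1'],0,0,0,0.]),np.array(k['origin']),R.from_euler('xyz',k['attitude'],degrees=True)
def ray(c,uv):
    K,D,o,A=cam(c); p=cv2.undistortPoints(np.float64(uv).reshape(-1,1,2),K,D)[:,0]
    return o,A.apply(np.c_[p[:,0],-p[:,1],-np.ones(len(p))])
def proj(c,P):
    K,D,o,A=cam(c); q=A.inv().apply(np.atleast_2d(P)-o)*[1,-1,-1]
    return cv2.projectPoints(q,np.zeros(3),np.zeros(3),K,D)[0][:,0]
def onplane(c,uv,z):
    o,r=ray(c,uv); return o+r*((z-o[2])/r[:,2])[:,None]
def tri(a,b):
    A=[];B=[]
    for c,uv in (('top',a),('side',b)):
        o,r=ray(c,[uv]); r=r[0]/np.linalg.norm(r[0]); M=np.eye(3)-np.outer(r,r); A.append(M);B.append(M@o)
    X=np.linalg.lstsq(np.vstack(A),np.hstack(B),rcond=None)[0]
    return X,[np.linalg.norm(m@X-b) for m,b in zip(A,B)]
def quad(c,box,lo,hi,im):
    x,y,w,h=box; m=np.zeros(im.shape[:2],np.uint8)
    m[y:y+h,x:x+w]=cv2.inRange(cv2.cvtColor(im,cv2.COLOR_RGB2HSV),np.array(lo),np.array(hi))[y:y+h,x:x+w]
    cs=max(cv2.findContours(m,0,2)[0],key=cv2.contourArea)
    return m,cs
E
python3 - <<'E'
from h import *
T=np.load('top0.npz');S=np.load('side0.npz')
for c,D in(('top',T),('side',S)):
    for q in ('amber_plate','amber_face','viewer_seat','green_plate','white_plate'):
        for r in finder.trace(q,c)[:4]:
            m=r['region']; ys,xs=np.nonzero(m); rect=cv2.minAreaRect(np.c_[xs,ys].astype(np.int32))
            print(c,q,round(r['score'],2),np.round(r['box'],1),'cen',xs.mean().round(1),ys.mean().round(1),np.round(rect[1],1),np.round(rect[2],1))
def crop(D,x,y,w,h,s): return cv2.resize(D['im'][y:y+h,x:x+w],(w*s,h*s),interpolation=cv2.INTER_CUBIC)
a=crop(T,350,150,66,75,6);b=crop(S,262,195,66,75,6)
save('cropamb.png',np.hstack([a,b]))
a=crop(T,95,200,104,112,4);b=crop(S,235,310,104,112,4)
save('cropview.png',np.hstack([a,b]))
E
```

```text
top amber_plate 0.81 [461.9 191.   66.9  79.6] cen 462.5 189.5 [44.9 69.6] 26.1
top amber_plate 0.68 [380.4 188.8  44.4  57.4] cen 381.8 189.4 [34.5 52.8] 14.9
top amber_plate 0.64 [313.7 207.2  34.   44.9] cen 311.1 208.1 [39.3 24.8] 77.5
top amber_face 0.97 [313.7 206.9  29.4  37.6] cen 311.3 207.9 [37.5 22.9] 77.0
top amber_face 0.82 [464.4 187.9  60.5  71.5] cen 462.9 188.8 [38.9 63. ] 25.9
top viewer_seat 0.6 [146.7 259.3  96.2 108. ] cen 147.2 258.5 [96.6 81. ] 78.1
top green_plate 0.88 [470.4 292.8  46.4  67.2] cen 468.9 291.0 [34.9 55. ] 16.5
top white_plate 0.73 [148.1 259.4  93.7 106.4] cen 147.4 258.5 [96.6 80.9] 78.0
top white_plate 0.67 [348.  283.7  50.6  62.2] cen 346.6 281.1 [54.8 35.5] 67.8
side amber_plate 0.9 [292.  259.4  33.7  16.5] cen 290.4 260.6 [13. 34.] 90.0
side amber_plate 0.66 [309.8 195.1  55.2  34. ] cen 311.0 193.6 [54.6 24.6] 26.6
side amber_plate 0.6 [297.6 219.2  46.8  25.9] cen 295.5 217.6 [45.8 19.6] 17.1
side amber_face 0.87 [290.3 260.7  30.   16. ] cen 288.3 259.7 [12. 31.] 90.0
side amber_face 0.77 [311.1 194.5  52.3  25.8] cen 311.9 191.9 [47.4 20.1] 26.6
side amber_face 0.69 [295.7 214.4  44.6  20.1] cen 295.0 215.4 [42.2 15.9] 17.8
side viewer_seat 0.61 [290.  361.4 103.6  74.9] cen 289.8 360.6 [ 72. 102.] 90.0
side viewer_seat 0.2 [386.1 198.2  49.6  18.7] cen 386.0 196.5 [44.7 14.6] 17.7
side green_plate 0.58 [385.6 198.2  46.8  20.5] cen 386.6 196.4 [44.9 15.5] 18.4
side white_plate 0.64 [360.2 247.1  52.   22.5] cen 359.2 244.8 [19.9 47.1] 84.5
```

View pics/cropamb.png

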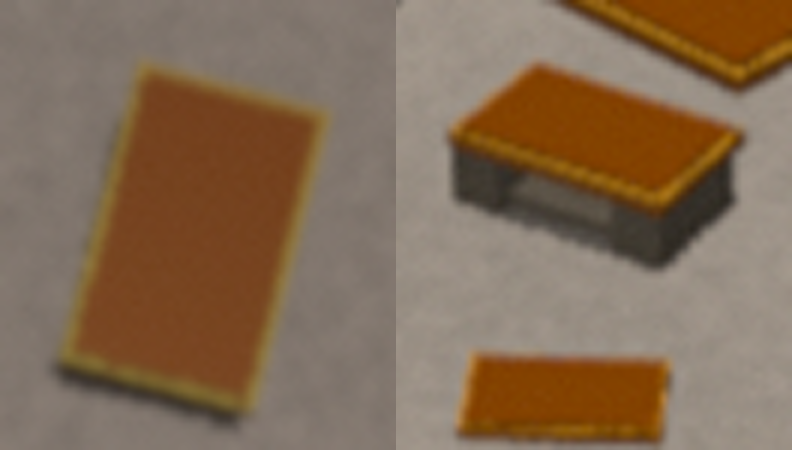

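View pics/cropview.png

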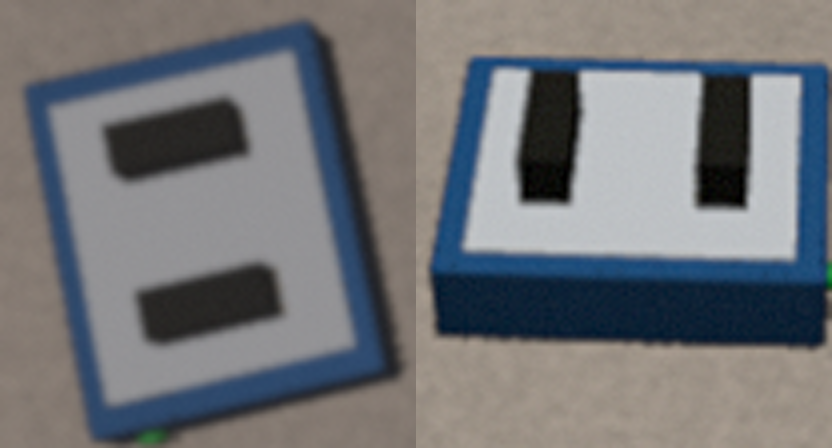

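The crop shows the medium plate raised on its setter, with the rim visible and the long edges free. The viewer crop shows the two rests and the box corners clearly. I'll fit the poses to corners in both views.

```bash
cat > fit.py <<'E'
from h import *
from scipy.optimize import least_squares
def rect(l,w,dz=0,cx=0): return np.array([[cx+l/2,w/2,dz],[cx+l/2,-w/2,dz],[cx-l/2,-w/2,dz],[cx-l/2,w/2,dz]])/1e3
def place(p,M): return R.from_euler('z',p[3]).apply(M)+p[:3]
def up(c,off,s): return (np.float64(c)+.5)/s-.5+off
def match(P,O):  # greedy order-free: cyclic assignment by best
    n=[(np.roll(O,k,0),) for k in range(4)]+[(np.roll(O[::-1],k,0),) for k in range(4)]
    return min((o[0] for o in n),key=lambda o:np.sum((o-P)**2))
def fit(obs,p0):  # obs: list of (cam, model4, pix4)
    f=lambda p:np.concatenate([(lambda P:(match(P,O)-P).ravel())(proj(c,place(p,M))) for c,M,O in obs])
    r=least_squares(f,p0,x_scale=[.01,.01,.01,.1]); return r.x,r.fun
E
python3 - <<'E'
from fit import *
aT=up([(143,62),(328,108),(245,408),(62,362)],(350,150),6); aS=up([(144,65),(346,133),(264,206),(54,133)],(262,195),6)
z0=onplane('top',[aT.mean(0)],.03)[0]; print('tri amber',tri(aT.mean(0),aS.mean(0)))
for sel in ((0,1),(0,),):
    obs=[o for i,o in enumerate([('top',rect(90,56),aT),('side',rect(90,56),aS)]) if i in sel]
    if len(sel)==2:
        best=min((fit(obs,[*z0,y]) for y in np.radians([-60,-20,20])),key=lambda r:np.sum(r[1]**2))
        print(np.round(best[0],4),np.degrees(best[0][3]),'\n',np.round(best[1],1))
vT=up([(28,88),(308,22),(385,372),(97,437)],(95,200),4); vS=up([(55,60),(411,67),(410,270),(17,270)],(235,310),4)
print('tri view box',tri(vT.mean(0),vS.mean(0)))
r1=up([(114,72),(162,72),(152,162),(104,162)],(235,310),4);r2=up([(287,74),(334,74),(332,166),(281,166)],(235,310),4)
v0=onplane('top',[vT.mean(0)],.04)[0]
fl=lambda s:rect(20,50,24,34*s)
for s in (1,-1):
  best=min((fit([('top',rect(150,120),vT),('side',rect(150,120),vS),('side',fl(s),r1),('side',fl(-s),r2)],[*v0,y]) for y in np.radians([-30,0,30])),key=lambda r:np.sum(r[1]**2))
  print(s,np.round(best[0],4),np.degrees(best[0][3]),np.sum(best[1]**2),'\n',np.round(best[1],1))
# depth checks
T=np.load('top0.npz');S=np.load('side0.npz')
for n,c,D,uv in(('amb','top',T,(382,190)),('amb','side',S,(295,216)),('view','top',T,(145,255)),('rest','top',T,(138,233)),('bench','top',T,(250,250))):
    o,r=ray(c,[uv]); K,Dd,oo,A=cam(c); print(n,c,np.round(o+r[0]*D['d'][uv[1],uv[0]],4))
E
```

```text
tri amber (array([ 0.64454086, -0.14359331,  0.0277579 ]), [np.float64(0.0014381731193057476), np.float64(0.0014381731193064567)])
[ 0.6452 -0.1436  0.028  -0.2661] -15.244481000010033 
 [ 0.5 -0.1 -0.6 -1.2 -1.2 -1.2  0.7  0.1  1.2  0.   1.3  0.4  0.   0.2
  0.6 -0.1]
tri view box (array([0.52386795, 0.24310128, 0.03576351]), [np.float64(0.00044391036519529783), np.float64(0.00044391036519540413)])
1 [0.5243 0.242  0.0372 0.2595] 14.866401238580512 30.256154837548383 
 [ 1.2 -0.2 -1.4  0.7 -1.8 -0.1  0.5 -2.5  1.2 -0.3  1.   1.5 -0.5  1.5
 -0.6 -2.6  1.   0.1  0.2  0.2 -0.4 -0.1 -0.1 -0.2  0.5  0.2  0.5 -0.1
 -0.4 -0.3  0.  -0.1]
-1 [0.5261 0.2378 0.0316 0.2389] 13.687038594967419 15364.314136717836 
 [ -3.5   1.1  -5.9   0.5  -4.3  -0.2  -2.3  -1.    1.6   0.2   0.    1.4
  -0.8   0.3   0.7  -3.6 -43.1  -1.5 -42.7  -1.5 -43.3  -1.9 -44.2  -1.9
  45.4   1.1  43.    0.5  42.3   0.   45.2   0.6]
amb top [ 0.643  -0.1429  0.0309]
amb side [ 0.6426 -0.1408  0.0318]
view top [0.5271 0.2435 0.0399]
rest top [0.5586 0.2499 0.0644]
bench top [0.5433 0.0781 0.0008]
```

```bash
cat >> h.py <<'E'
def cloud(c,im,d):
    v,u=np.nonzero(d>0); o,r=ray(c,np.c_[u,v]); return u,v,o+r*d[v,u][:,None]
def rct(P):
    (cx,cy),(w,h),a=cv2.minAreaRect((P[:,:2]*1e3).astype(np.float32)); return [round(float(t),1) for t in (cx,cy,w,h,a)],P.mean(0).round(4),np.median(P[:,2]).round(4)
def delta(x,y,z,yaw=None):
    s=ctrl.state(); A=R.from_euler('xyz',s['ee_rot'],degrees=True)
    print('ee',s['time_s'],np.round(s['ee_pos'],4),np.round(s['ee_rot'],2),'tool mm',np.round(A.inv().apply(np.array([x,y,z])-s['ee_pos'])*1e3,1), 'turn',None if yaw is None else round(s['ee_rot'][2]-yaw,2))
E
python3 - <<'E'
from h import *
for c in('top','side'):
    D=np.load(c+'0.npz'); u,v,P=cloud(c,D['im'],D['d'])
    near=lambda x,y,r:np.hypot(P[:,0]-x,P[:,1]-y)<r
    print(c,'amb',*rct(P[near(.644,-.143,.06)&(P[:,2]>.022)]))
    print(c,'face',*rct(P[near(.644,-.143,.06)&(P[:,2]>.0295)]))
    q=P[near(.5245,.2425,.065)&(P[:,2]>.055)]
    print(c,'rests',*rct(q)); e=q[:,0]>.5245; print(rct(q[e]),rct(q[~e]))
t=np.radians(-15.2); d=np.array([.644-.268,-.143+.564]); print('after turn',d@[np.cos(t),np.sin(t)],d@[np.sin(t),-np.cos(t)])
E
```

```text
top amb [644.9, -143.4, 56.3, 92.9, 74.7] [ 0.6432 -0.1428  0.0319] 0.0321
top face [644.0, -143.1, 56.0, 91.2, 75.0] [ 0.6437 -0.1426  0.0324] 0.0323
top rests [524.8, 243.2, 89.0, 52.6, 14.7] [0.5243 0.2427 0.0634] 0.0636
([557.4, 251.7, 21.6, 52.6, 14.7], array([0.5569, 0.251 , 0.0633]), np.float64(0.0635)) ([491.6, 234.8, 20.5, 51.9, 14.5], array([0.4914, 0.2343, 0.0635]), np.float64(0.0638))
side amb [644.1, -142.0, 60.9, 94.6, 75.0] [ 0.6419 -0.1371  0.0311] 0.0316
side face [643.8, -141.3, 59.8, 91.2, 74.5] [ 0.6425 -0.14    0.0321] 0.032
side rests [523.8, 244.7, 88.6, 55.1, 14.9] [0.5233 0.2481 0.063 ] 0.0635
([556.9, 253.3, 20.5, 54.5, 14.1], array([0.5555, 0.2565, 0.0629]), np.float64(0.0634)) ([490.8, 235.8, 20.1, 55.1, 16.5], array([0.4898, 0.2393, 0.0631]), np.float64(0.0637))
after turn 0.25246455771378506 -0.5048550753418082
```

Call:
arm_command:
  plan:
    - {"turn":10.2}
    - {"turn":10.2}
    - {"turn":10.2}
    - {"turn":10}
  fingers: 76
  newtons: 15

```text
validation failed for argument at $.pl...
```

Heights agree with the text: plate top at 32 mm, rests at 64 mm. Amber is at (0.644, -0.143) with yaw -15.1°, and the seat is at (0.5245, 0.243) with yaw 14.6°.

Call:
arm_command:
  plan:
    - {"tx":0,"ty":0,"tz":0,"turn":10.2}
    - {"tx":0,"ty":0,"tz":0,"turn":10.2}
    - {"tx":0,"ty":0,"tz":0,"turn":10.2}
    - {"tx":0,"ty":0,"tz":0,"turn":10}
  fingers: 76
  newtons: 15

```text
time_s: 1.1
ee_pos: [0.2678, -0.5647, 0.3027]
ee_rot: [180.0, -0.0, -15.6]
ft_force: [-1.7, 0.6, -1.0]
opening: 0.0763
grip_force: 0.0
```

Call:
arm_command:
  plan:
    - {"tx":18,"ty":-36,"tz":0,"turn":0}
    - {"tx":18,"ty":-36,"tz":0,"turn":0}
    - {"tx":18,"ty":-36,"tz":0,"turn":0}
    - {"tx":18,"ty":-36,"tz":0,"turn":0}
    - {"tx":18,"ty":-36,"tz":0,"turn":0}
    - {"tx":18,"ty":-36,"tz":0,"turn":0}
    - {"tx":18,"ty":-36,"tz":0,"turn":0}
    - {"tx":18,"ty":-36,"tz":0,"turn":0}

```text
time_s: 2.1
ee_pos: [0.4832, -0.3236, 0.3028]
ee_rot: [180.0, -0.0, -15.2]
ft_force: [-0.2, -0.2, 0.7]
opening: 0.0762
grip_force: 0.0
```

Call:
arm_command:
  plan:
    - {"tx":18,"ty":-36,"tz":0,"turn":0}
    - {"tx":18,"ty":-36,"tz":15,"turn":0}
    - {"tx":18,"ty":-36,"tz":20,"turn":0}
    - {"tx":18,"ty":-36,"tz":20,"turn":0}
    - {"tx":18,"ty":-36,"tz":20,"turn":0}
    - {"tx":18,"ty":-36,"tz":15,"turn":0}
    - {"tx":0,"ty":0,"tz":0,"turn":0}
    - {"tx":0,"ty":0,"tz":0,"turn":0}

```text
time_s: 3.1
ee_pos: [0.643, -0.1449, 0.2127]
ee_rot: [180.0, 0.0, -15.2]
ft_force: [-0.2, 0.4, -0.7]
opening: 0.0761
grip_force: 0.0
```

Run:
```python
from h import *
delta(.644,-.143,.0965,-15.1)
im,d=snapshot('side'); save('side1.png',cv2.resize(im[120:300,200:440],(800,600)))
s=ctrl.state();print(s['qpos'],s['opening'])
```

```text
ee 3.1 [ 0.643  -0.1449  0.2127] [ 1.7998e+02  2.0000e-02 -1.5200e+01] tool mm [  0.5  -2.1 116.2] turn -0.1
[-1.28594151e+01  2.83181963e+01  9.34131878e+01 -1.96186517e-02
  5.82585484e+01  9.23964775e+01] 0.07606284908531319
```

View pics/side1.png

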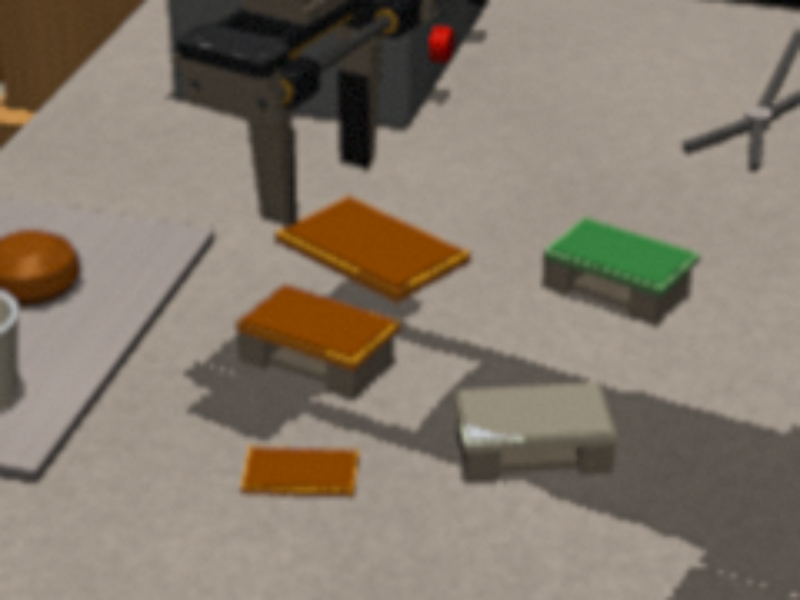

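The view shows the fingers above the plate on its setter (near (320,325) in the crop), with the white and green plates undisturbed. I'll descend to a hover and check again.

Call:
arm_command:
  plan:
    - {"tx":0.5,"ty":-2,"tz":20,"turn":0}
    - {"tx":0,"ty":0,"tz":25,"turn":0}
    - {"tx":0,"ty":0,"tz":20,"turn":0}
    - {"tx":0,"ty":0,"tz":10,"turn":0}
    - {"tx":0,"ty":0,"tz":0,"turn":0}

```text
time_s: 3.78
ee_pos: [0.6439, -0.1429, 0.1368]
ee_rot: [180.0, 0.1, -15.2]
ft_force: [0.1, -0.0, 0.4]
opening: 0.0762
grip_force: 0.0
```

Run:
```python
from h import *
delta(.644,-.143,.0965,-15.1)
im,d=snapshot('side'); im2,_=snapshot('top'); f=lambda i,x,y:cv2.resize(i[y:y+105,x:x+70],(400,600),interpolation=2)
save('side2.png',np.hstack([f(im,260,150),f(im2,345,130)]))
```

```text
ee 3.775 [ 0.6439 -0.1429  0.1368] [ 1.800e+02  8.000e-02 -1.524e+01] tool mm [ 0.2  0.1 40.3] turn -0.14
```

View pics/side2.png

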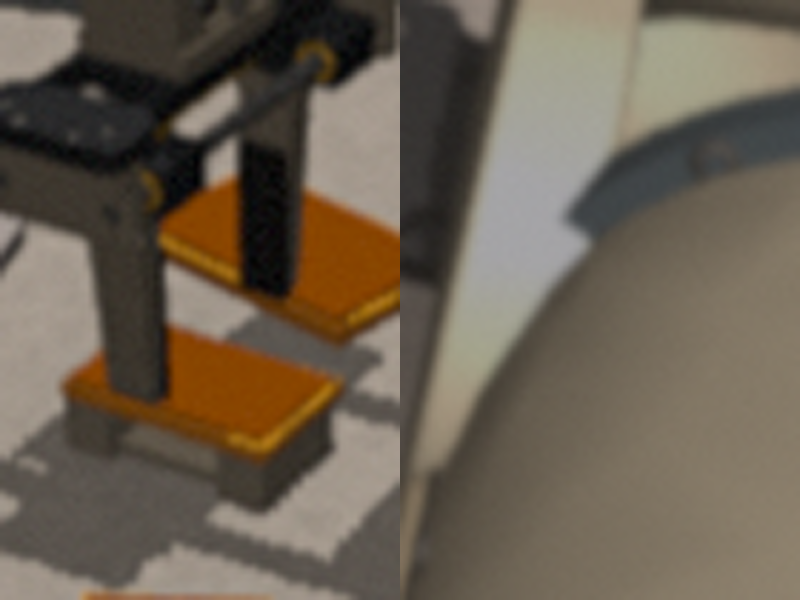

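Run:
```python
from h import *
M=R.from_euler('z',-15.2,degrees=True)
for y in (.038,.056):
    print(y,((proj('side',M.apply([[-.01,y,0],[.01,y,0]])+[.6439,-.1429,.0488])-[260,150])*5.714).round(0), ((proj('side',M.apply([[-.01,-y,0],[.01,-y,0]])+[.6439,-.1429,.0488])-[260,150])*5.714).round(0))
D=np.load('top0.npz');u,v,P=cloud('top',D['im'],D['d'])
k=(np.hypot(u-463,v-190)<15);print('large',P[k].mean(0))
k=(np.hypot(u-440,v-207)<2);print('large corner',P[k].mean(0), M.inv().apply(onplane('top',[(431,209)],.03)-[.6439,-.1429,0]))
```

```text
0.038 [[162. 390.]
 [116. 374.]] [[275. 297.]
 [231. 282.]]
0.056 [[134. 413.]
 [ 88. 397.]] [[301. 276.]
 [257. 262.]]
large [ 0.65004199 -0.28480087  0.01092396]
large corner [ 0.61988782 -0.24461529  0.01005903] [[-0.00975317 -0.08743896  0.03      ]]
```

The fingers straddle the plate's long edges with good clearance. The near tip is at crop (138,397) and the far tip at (270,290), both within about 3 mm of prediction. Going down and gripping.

Call:
arm_command:
  plan:
    - {"tx":0,"ty":0,"tz":10,"turn":0}
    - {"tx":0,"ty":0,"tz":10,"turn":0}
    - {"tx":0,"ty":0,"tz":10,"turn":0}
    - {"tx":0,"ty":0,"tz":10,"turn":0}
    - {"tx":0,"ty":0,"tz":0,"turn":0}
    - {"tx":0,"ty":0,"tz":0,"turn":0}

```text
time_s: 4.62
ee_pos: [0.6445, -0.1429, 0.0977]
ee_rot: [-180.0, -0.0, -15.2]
ft_force: [0.6, -0.6, -0.1]
opening: 0.0758
grip_force: 0.0
```

Call:
arm_command:
  plan:
    - {"tx":0,"ty":0,"tz":0,"turn":0}
    - {"tx":0,"ty":0,"tz":0,"turn":0}
    - {"tx":0,"ty":0,"tz":0,"turn":0}
    - {"tx":0,"ty":0,"tz":0,"turn":0}
    - {"tx":0,"ty":0,"tz":0,"turn":0}
    - {"tx":0,"ty":0,"tz":0,"turn":0}
  fingers: 40
  newtons: 15

```text
time_s: 5.38
ee_pos: [0.6445, -0.1429, 0.098]
ee_rot: [-180.0, -0.0, -15.2]
ft_force: [0.0, 0.5, 5.7]
opening: 0.0562
grip_force: 15.0
```

Call:
arm_command:
  plan:
    - {"tx":0,"ty":0,"tz":-4,"turn":0}
    - {"tx":0,"ty":0,"tz":-8,"turn":0}
    - {"tx":0,"ty":0,"tz":-16,"turn":0}
    - {"tx":0,"ty":0,"tz":-24,"turn":0}
    - {"tx":0,"ty":0,"tz":-24,"turn":0}
    - {"tx":0,"ty":0,"tz":-16,"turn":0}
    - {"tx":0,"ty":0,"tz":-8,"turn":0}
    - {"tx":0,"ty":0,"tz":0,"turn":0}

```text
time_s: 6.38
ee_pos: [0.6444, -0.1428, 0.1981]
ee_rot: [-180.0, -0.0, -15.2]
ft_force: [1.1, -0.7, -1.0]
opening: 0.0556
grip_force: 15.0
```

Run:
```python
from h import *
s=ctrl.state();print(s['opening'],s['grip_force'],s['ft_force'])
delta(.5245,.243,.20,14.6)
im,d=snapshot('side'); save('side3.png',cv2.resize(im[120:270,220:420],(800,600)))
D=dict(im=im,d=d);u,v,P=cloud('side',im,d)
hsv=cv2.cvtColor(im,cv2.COLOR_RGB2HSV)[v,u]
k=(np.hypot(P[:,0]-.644,P[:,1]+.143)<.07)&(P[:,2]>.06)&(hsv[:,0]<20)&(hsv[:,1]>150)
print(rct(P[k]),k.sum())
A=np.c_[P[k][:,:2],np.ones(k.sum())];print('tilt',np.linalg.lstsq(A,P[k][:,2],rcond=None)[0])
```

```text
0.05564285060739873 14.99897986650467 [ 1.12383001 -0.73220737 -1.0342417 ]
ee 6.375 [ 0.6444 -0.1428  0.1981] [-1.800e+02 -3.000e-02 -1.523e+01] tool mm [-217.1 -340.8   -2. ] turn -29.83
([642.6, -136.3, 93.1, 93.4, 57.7], array([ 0.6305, -0.1313,  0.1428]), np.float64(0.1319)) 552
tilt [-0.00432271  0.29388818  0.18407661]
```

View pics/side3.png

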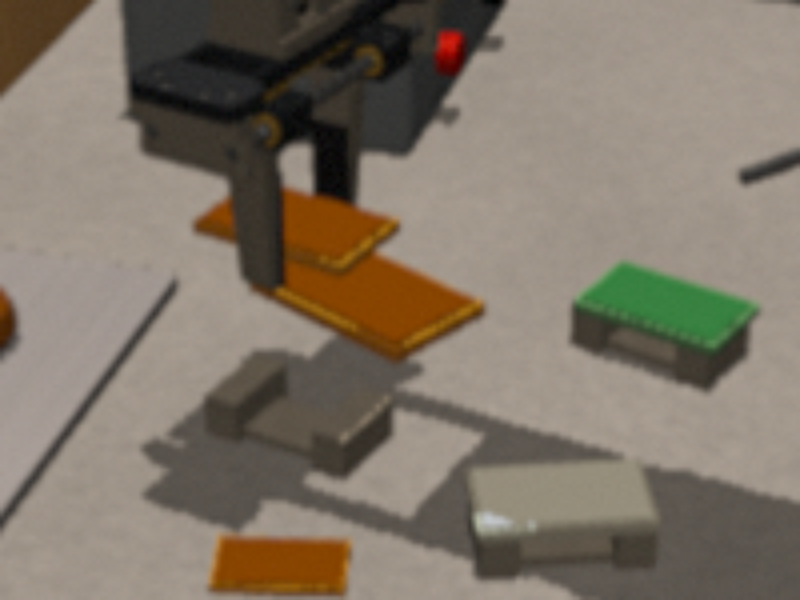

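The plate is held level between the fingers, around (300,230) in the crop, and its setter is empty. Turning and carrying over.

Call:
arm_command:
  plan:
    - {"tx":0,"ty":0,"tz":0,"turn":-4}
    - {"tx":0,"ty":0,"tz":0,"turn":-7}
    - {"tx":0,"ty":0,"tz":0,"turn":-8}
    - {"tx":0,"ty":0,"tz":0,"turn":-7}
    - {"tx":0,"ty":0,"tz":0,"turn":-3.8}
    - {"tx":0,"ty":0,"tz":0,"turn":0}
    - {"tx":0,"ty":0,"tz":0,"turn":0}

```text
time_s: 7.3
ee_pos: [0.6441, -0.1428, 0.1971]
ee_rot: [-180.0, 0.0, 14.5]
ft_force: [0.2, -0.1, -1.1]
opening: 0.0557
grip_force: 15.0
```

Call:
arm_command:
  plan:
    - {"tx":-1,"ty":-8,"tz":0,"turn":0}
    - {"tx":-1,"ty":-16,"tz":0,"turn":0}
    - {"tx":-1,"ty":-24,"tz":0,"turn":0}
    - {"tx":-1,"ty":-30,"tz":0,"turn":0}
    - {"tx":-1,"ty":-30,"tz":0,"turn":0}
    - {"tx":-1,"ty":-30,"tz":0,"turn":0}
    - {"tx":-1,"ty":-30,"tz":0,"turn":0}
    - {"tx":-1,"ty":-30,"tz":0,"turn":0}

```text
time_s: 8.3
ee_pos: [0.5856, 0.0491, 0.1979]
ee_rot: [-180.0, -0.0, 14.6]
ft_force: [1.2, 0.7, -1.6]
opening: 0.0561
grip_force: 15.0
```

Call:
arm_command:
  plan:
    - {"tx":-2,"ty":-30,"tz":0,"turn":0}
    - {"tx":-2,"ty":-30,"tz":0,"turn":0}
    - {"tx":-2,"ty":-30,"tz":0,"turn":0}
    - {"tx":-2,"ty":-30,"tz":0,"turn":0}
    - {"tx":-1,"ty":-30,"tz":0,"turn":0}
    - {"tx":-1,"ty":-28,"tz":0,"turn":0}
    - {"tx":0,"ty":-18,"tz":0,"turn":0}
    - {"tx":0,"ty":-8,"tz":0,"turn":0}

```text
time_s: 9.3
ee_pos: [0.5251, 0.243, 0.1978]
ee_rot: [-180.0, -0.0, 14.7]
ft_force: [-0.6, -0.7, -2.2]
opening: 0.0557
grip_force: 15.0
```

Call:
arm_command:
  plan:
    - {"tx":0,"ty":0,"tz":0,"turn":0}
    - {"tx":0,"ty":0,"tz":0,"turn":0}

```text
time_s: 9.55
ee_pos: [0.5259, 0.2411, 0.1976]
ee_rot: [180.0, 0.0, 14.5]
ft_force: [-0.1, 0.0, -0.7]
opening: 0.0555
grip_force: 15.0
```

Run:
```python
from h import *
delta(.5245,.243,.1385,14.6)
s=ctrl.state();print(s['opening'],s['grip_force'])
im,d=snapshot('side');im2,_=snapshot('top')
f=lambda i,x,y:cv2.resize(i[y:y+180,x:x+120],(400,600),interpolation=2)
save('side4.png',np.hstack([f(im,230,230),f(im2,90,170)]))
u,v,P=cloud('side',im,d);hsv=cv2.cvtColor(im,cv2.COLOR_RGB2HSV)[v,u]
k=(np.hypot(P[:,0]-.5245,P[:,1]-.243)<.07)&(P[:,2]>.1)&(hsv[:,0]<20)&(hsv[:,1]>150)
print(rct(P[k]),k.sum())
```

```text
ee 9.55 [0.5259 0.2411 0.1976] [1.7999e+02 1.0000e-02 1.4540e+01] tool mm [-0.9 -2.2 59.1] turn -0.06
0.055457544003713416 14.998869895935059
([519.4, 244.4, 87.3, 88.7, 85.3], array([0.5119, 0.2525, 0.138 ]), np.float64(0.1313)) 746
```

View pics/side4.png

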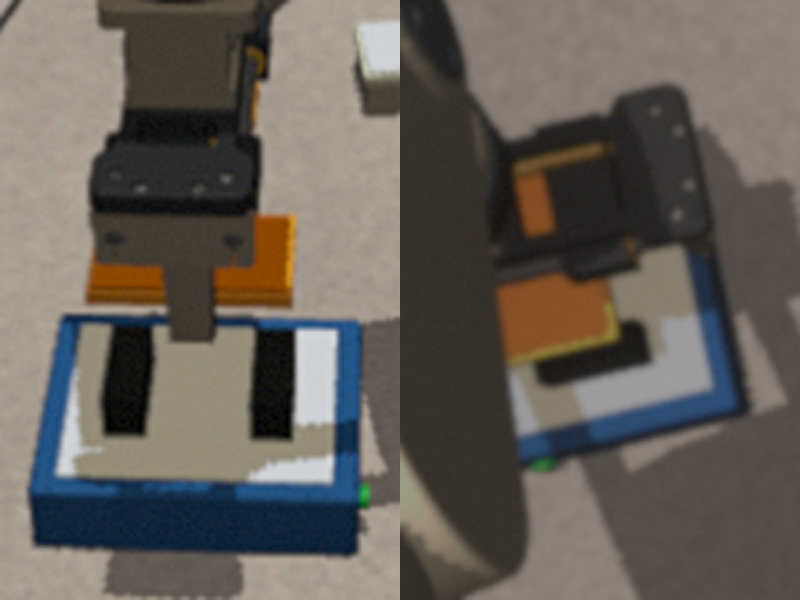

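The plate is centred between the fingers: its front edge spans 90–293 in the crop, with the finger at 190. It sits above both rests, so I'm lowering it.

Call:
arm_command:
  plan:
    - {"tx":-1,"ty":-2,"tz":8,"turn":0}
    - {"tx":0,"ty":0,"tz":12,"turn":0}
    - {"tx":0,"ty":0,"tz":14,"turn":0}
    - {"tx":0,"ty":0,"tz":10,"turn":0}
    - {"tx":0,"ty":0,"tz":5,"turn":0}
    - {"tx":0,"ty":0,"tz":2,"turn":0}
    - {"tx":0,"ty":0,"tz":0,"turn":0}
    - {"tx":0,"ty":0,"tz":0,"turn":0}

```text
time_s: 10.65
ee_pos: [0.5245, 0.2435, 0.1471]
ee_rot: [-180.0, -0.0, 14.6]
ft_force: [-1.2, 0.1, -1.0]
opening: 0.056
grip_force: 15.0
```

Call:
arm_command:
  plan:
    - {"tx":0,"ty":0,"tz":2,"turn":0}
    - {"tx":0,"ty":0,"tz":2,"turn":0}
    - {"tx":0,"ty":0,"tz":1,"turn":0}
    - {"tx":0,"ty":0,"tz":1,"turn":0}
    - {"tx":0,"ty":0,"tz":0,"turn":0}
    - {"tx":0,"ty":0,"tz":0,"turn":0}

```text
time_s: 11.4
ee_pos: [0.5243, 0.2434, 0.1407]
ee_rot: [-180.0, -0.0, 14.6]
ft_force: [0.0, 0.3, -0.5]
opening: 0.0561
grip_force: 15.0
```

Call:
arm_command:
  plan:
    - {"tx":0,"ty":0,"tz":1,"turn":0}
    - {"tx":0,"ty":0,"tz":0.5,"turn":0}
    - {"tx":0,"ty":0,"tz":0,"turn":0}
    - {"tx":0,"ty":0,"tz":0,"turn":0}

```text
time_s: 11.9
ee_pos: [0.5243, 0.2434, 0.1392]
ee_rot: [-180.0, -0.0, 14.6]
ft_force: [-0.3, -0.6, -0.6]
opening: 0.0558
grip_force: 15.0
```

Call:
arm_command:
  plan:
    - {"tx":0,"ty":0,"tz":0.5,"turn":0}
    - {"tx":0,"ty":0,"tz":0.5,"turn":0}
    - {"tx":0,"ty":0,"tz":0,"turn":0}
    - {"tx":0,"ty":0,"tz":0,"turn":0}

```text
time_s: 12.4
ee_pos: [0.5243, 0.2434, 0.1382]
ee_rot: [-180.0, 0.0, 14.6]
ft_force: [0.0, 0.1, -1.2]
opening: 0.0558
grip_force: 15.0
```

Call:
arm_command:
  plan:
    - {"tx":0,"ty":0,"tz":0.5,"turn":0}
    - {"tx":0,"ty":0,"tz":0.5,"turn":0}
    - {"tx":0,"ty":0,"tz":0,"turn":0}
    - {"tx":0,"ty":0,"tz":0,"turn":0}

```text
time_s: 12.9
ee_pos: [0.5244, 0.2434, 0.138]
ee_rot: [-180.0, -0.0, 14.6]
ft_force: [-3.0, -2.1, 9.6]
opening: 0.0555
grip_force: 15.0
```

Run:
```python
from h import *
print(np.mean([ctrl.state()['ft_force'] for _ in range(3)],0))
im,d=snapshot('side')
u,v,P=cloud('side',im,d);hsv=cv2.cvtColor(im,cv2.COLOR_RGB2HSV)[v,u]
k=(np.hypot(P[:,0]-.5245,P[:,1]-.243)<.06)&(P[:,2]<.09)&(P[:,2]>.05)&(hsv[:,0]<20)&(hsv[:,1]>150)
print(k.sum(),np.percentile(P[k][:,2],[10,50,90]),rct(P[k]))
```

```text
[-3.00488826 -2.14830267  9.5749813 ]
587 [0.06611932 0.07074947 0.07281285] ([517.5, 255.4, 99.6, 55.3, 31.7], array([0.5079, 0.2559, 0.07  ]), np.float64(0.0707))
```

Contact felt at 138.0 mm, with 9.6 N upward and the top face at about 72 mm, as expected. Releasing.

Call:
arm_command:
  plan:
    - {"tx":0,"ty":0,"tz":-0.5,"turn":0}
    - {"tx":0,"ty":0,"tz":0,"turn":0}

```text
time_s: 13.2
ee_pos: [0.5244, 0.2434, 0.138]
ee_rot: [-180.0, -0.0, 14.6]
ft_force: [-2.0, -0.9, 5.4]
opening: 0.0558
grip_force: 15.0
```

Call:
arm_command:
  plan:
    - {"tx":0,"ty":0,"tz":0,"turn":0}
    - {"tx":0,"ty":0,"tz":0,"turn":0}
    - {"tx":0,"ty":0,"tz":0,"turn":0}
    - {"tx":0,"ty":0,"tz":0,"turn":0}
    - {"tx":0,"ty":0,"tz":0,"turn":0}
    - {"tx":0,"ty":0,"tz":0,"turn":0}
  fingers: 82

```text
time_s: 13.95
ee_pos: [0.5243, 0.2434, 0.1377]
ee_rot: [-180.0, 0.0, 14.6]
ft_force: [0.2, -0.1, -0.0]
opening: 0.0822
grip_force: 0.0
```

Call:
arm_command:
  plan:
    - {"tx":0,"ty":0,"tz":-5,"turn":0}
    - {"tx":0,"ty":0,"tz":-10,"turn":0}
    - {"tx":0,"ty":0,"tz":-20,"turn":0}
    - {"tx":0,"ty":0,"tz":-30,"turn":0}
    - {"tx":0,"ty":0,"tz":-30,"turn":0}
    - {"tx":0,"ty":0,"tz":-20,"turn":0}
    - {"tx":0,"ty":0,"tz":-5,"turn":0}

```text
time_s: 14.82
ee_pos: [0.5249, 0.2437, 0.2597]
ee_rot: [-180.0, -0.2, 14.6]
ft_force: [-0.1, -0.5, 0.5]
opening: 0.0819
grip_force: 0.0
```

Call:
arm_command:
  plan:
    - {"tx":0,"ty":30,"tz":0,"turn":0}
    - {"tx":0,"ty":40,"tz":0,"turn":0}
    - {"tx":0,"ty":40,"tz":0,"turn":0}
    - {"tx":0,"ty":40,"tz":0,"turn":0}
    - {"tx":0,"ty":40,"tz":0,"turn":0}
    - {"tx":0,"ty":30,"tz":0,"turn":0}
    - {"tx":0,"ty":10,"tz":0,"turn":0}
    - {"tx":0,"ty":0,"tz":0,"turn":0}

```text
time_s: 15.82
ee_pos: [0.582, 0.0208, 0.2573]
ee_rot: [-180.0, 0.0, 14.5]
ft_force: [-0.4, 0.2, 0.6]
opening: 0.0819
grip_force: 0.0
```

Run:
```python
from h import *
for c in ('top','side'):
    im,d=snapshot(c); 
    if c=='top': t=im
    else: s=im
    u,v,P=cloud(c,im,d);hsv=cv2.cvtColor(im,cv2.COLOR_RGB2HSV)[v,u]
    k=(np.hypot(P[:,0]-.5245,P[:,1]-.243)<.06)&(P[:,2]<.09)&(P[:,2]>.06)&(hsv[:,0]<25)&(hsv[:,1]>150)
    A=np.c_[P[k][:,:2],np.ones(k.sum())];print(c,rct(P[k]),'tilt',np.degrees(np.linalg.lstsq(A,P[k][:,2],rcond=None)[0][:2]))
f=lambda i,x,y:cv2.resize(i[y:y+150,x:x+100],(400,600),interpolation=2)
save('fin.png',np.hstack([f(s,240,290),f(t,95,180)]))
```

```text
top ([524.5, 246.8, 85.4, 45.5, 13.8], array([0.5275, 0.2527, 0.0719]), np.float64(0.0719)) tilt [-0.11899012 -0.40053661]
side ([523.0, 246.4, 87.9, 59.2, 15.4], array([0.5221, 0.2495, 0.0712]), np.float64(0.0715)) tilt [ 0.65818606 -2.49695877]
```

View pics/fin.png

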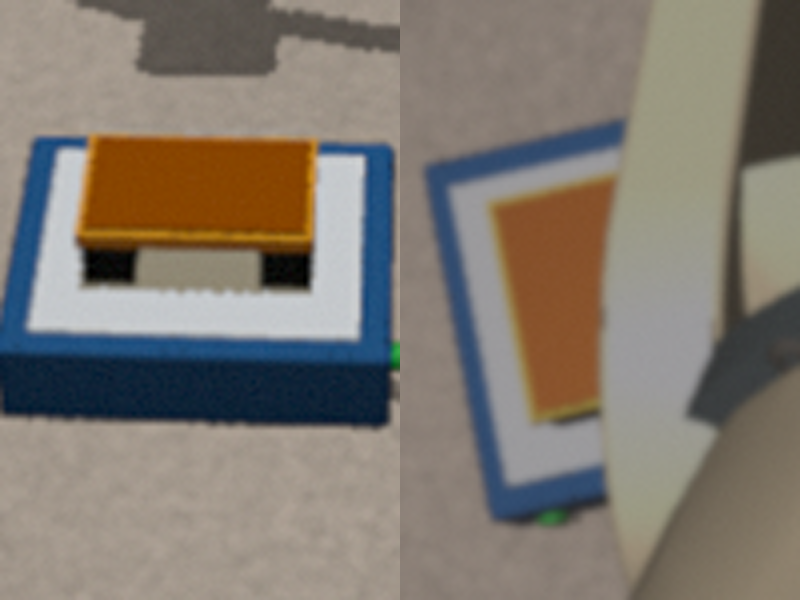

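The plate lies level on both rests, centred to within a few mm, and the robot is clear of it. Handing in.

```bash
python3 -c "
from h import *
print(ctrl.finish_job())"
```

```text
the job is handed in; nothing more can be done
None
```

The amber plate now rests face up and level on both black rests, centred to within about 4 mm by the final camera check; I never reached for the green and white plates, and the job is handed in, with no verdict returned.

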